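# Serve the round-topped toast with the tongs

### The arm

A 6-joint arm with a two-finger parallel gripper is mounted at the origin on a cart in front of the work surface, level with it; the furniture and walls round the work are solid. World frame = base frame: x ahead of the robot, y to its left, z up, the work surface at z = 0. Lengths are in m, angles in rad, forces in N, time in s.
With the tool pointing down it reaches from about 0.35 to 0.775 m from the base axis. Payload 5.5 kg.
Tool frame: the origin (TCP) lies at the very end of the fingers, on their centre line; the grasp point (between the pads) lies env.pinch_z behind it (env.pinch_z is the distance from the TCP to the grasp point, in m); z points along the fingers, y is the line along which they close (so a half turn about z gives the same grasp; the last joint's range is limited). The gripper opens to 85 mm and grips with 20 to 120 N. Pads are 22 mm wide; open, the fingers measure 114 mm over their backs; the gripper's body (76 mm by 85 mm) begins 54 mm behind the grasp point. The pads swing forward as they close: fully open they stand 13 mm farther back than shut.
Start: joints at [1.172, 0.313, 0.046, 1.304, 0, 1.431], TCP at [0.147, 0.556, 0.231] pointing down, gripper open.
Joint ranges: [-2.76, 2.76], [-0.86, 1.69], [-1.03, 1.26], [-2.2, 2.34], [-1.47, 1.5], [-3.14, 3.14]. Speed limits (rad/s): [2.57, 2.57, 3.14, 3.14, 3.14, 3.14].

### API

Orientations are given as a unit quaternion [w, x, y, z].
In Python, from workcell import env, eyes gives the robot as it stands.
- The arm moves only by the shell command python3 -m jog 'ROWS' [FORCE]. ROWS is JSON, one flat list of numbers, 7 for each row, row after row: the shift along the world's x, y, z as a fraction of full scale, then the turn, a rotation vector about the world's x, y, z as a fraction of full scale, then the opening, from -1 (shut) to 1 (fully open), so that 0 is half open. A call has 1 to 12 rows; each row is the pose to reach, as a shift and turn from the pose commanded when the call began, turning the shorter way round; what a row does not reach only later rows make up. Full scale, the value 1, is 20 cm for a shift and pi rad for a turn. A row lasts 1/12 s, in which the tool goes at most 41.7 mm and 7.16 degrees, less where a joint would pass 70% of its speed; a pose out of reach is approached as far as the arm can. A call with a number of a shift or a turn outside -1 to 1 is refused whole. A call with a gripper value outside its range is refused whole. The fingers move at their own pace and stop on an object; FORCE is the grip in N (left out, the last holds). Time passes only in rows, so rows that repeat a pose let the fingers close. It gives the time, the measured TCP pose, the force, the opening and the grip force at its end, in the units of the state.
- env.get_state(): the state, without advancing time (a new reading comes with each control period).
- eyes.read_camera(name): name is "side" or "top"; returns (picture, depth): 480x640x3 uint8, red, green, blue; 480x640 float32, m along the optical axis (not along the pixel's ray), 0 where there is no reading.
- eyes.calibration(name): a dict with "fx", "fy", "cx", "cy" (pixels), "R" (3x3) and "t" (3): a world point X has camera coordinates R X + t. Camera axes: x right, y down, z forward; pixel columns grow to the right and rows downward; lengths in m; the calibration is good to about 2 mm. A picture is of the moment at which its call begins. calibration takes no time and is no camera call.
- env.hand_in(): hands the job in; it is judged then, once.
The state is a dict: "clock": time; "joint_pos": joint angles; "qvel": joint speeds; "tau": joint torques, N m; "tcp_pos": TCP position; "orientation": TCP orientation; "wrist_force": force on the tool from outside, world axes, zero at the start; "ft_torque": the same for the moment, N m; "finger_gap": finger opening in m; "grip_force": force on a finger pad.
Only numpy, scipy, OpenCV 4.12 (cv2) and the standard library are available. Lean on these libraries where they do the work, as an engineer would, in place of code of your own. Each camera call takes 0.05 s, during which the arm holds its last target. There are 200 camera calls.

### The job

Serve the tall round-topped slice of toast with the tongs: pick up the tongs, slide their open blades into the gaps on either side of that slice, about 2 cm past its end crust, squeeze them on it and lift it straight up out of the rack, leaving the rack and the other slices undisturbed. Carry it over the plate and finish while still holding it there in the tongs, upright and still over the middle of the plate with its lower edge about 10 cm above it. Do not touch that slice with the fingers, and leave the jam jar and pepper pot where they are.

Things in the scene. Friction and masses are not known exactly. Their poses are not given: they have to be found in the camera images.
- tongs_grip (a point): Plain steel serving tongs, 200 mm long, lying on edge, all parts 24 mm high. Point midway between their two black finger pads (44 mm long), where to grip, 12 mm above the underside, near the centre of mass. x: along the tongs to the blades, y: left, z: up. Blade tips 98 mm ahead, hinge 80 mm behind (wire loop to 106). Width over the pads 55 mm sprung open, 47 mm with the blades 14 mm apart. 82 g.
- tongs_left_tip (a point): Tip of the left blade, on its inner face, half-way up. Blades are flat upright strips 46 mm long, 2.5 mm thick, 24 mm high. A spring holds them open, inner faces 32 mm apart at the tips (parallel at 14 mm); about 4 N on each finger pad begins to close them, about 8 N brings them to 14 mm. Carry them squeezed to about 51 mm over the pads: gripped firmly, still well open.
- tongs_right_tip (a point): Tip of the right blade, on its inner face, half-way up.
- tongs_left: The left arm of the tongs (with the left blade). Its origin lies on its hinge, at the rear end of the tongs, on the worktop side (underside); the arms swing together symmetrically.
- tongs_right: The right arm of the tongs, likewise.
- round_toast_center (a point): The slice to take: the tall slice with a domed (half-round) top, 100 mm long, 14 mm thick, 115 mm high, 40 g, standing upright on edge in the rack. The point is its centre, 57.5 mm above its lower edge. x runs along its 100 mm length (the end nearer the robot is at x = -50 mm), y through its thickness, z up.
- square_toast_a_center (a point): A slice to leave in the rack: flat-topped, 100 mm long, 14 mm thick, 82 mm high. The point is its centre (41 mm above its lower edge), axes as for the round-topped slice.
- square_toast_b_center (a point): The other flat-topped slice to leave in the rack, same size.
- round_toast: The round-topped slice; this origin is the middle of its lower edge.
- toast_rack: Loose wire toast rack, 0.38 kg, 172 mm long in y, origin mid-underside. Slices stand along its x, lower edge 20 mm up, in places at y = -54, -18, 18, 54 mm (one empty), each between two 3 mm wire arches 17 mm apart, 85 mm high, that reach 26 mm either side of the middle, so slice ends stick out 24 mm past the wires. A carrying ring at y = 0 rises to 110 mm.
- plate: White round breakfast plate, 170 mm across, 16 mm high, heavy (it does not move); origin at the middle of its underside.
- jam_jar: Jam jar with a yellow lid, 68 mm across, 84 mm high, behind the rack; origin at the middle of its underside.
- mug: Heavy cream mug (it does not move) with a handle, about 80 mm across, 100 mm high, behind the rack; origin at the middle of its underside.
- pepper: Small shaker, 44 mm across, 90 mm high, behind the plate; origin at the middle of its underside.

How it is judged:
On the way, in this order (a step that is already met when the one before it is completed fails the run):
1. the tongs are lifted off the worktop in the fingers, the toast still standing in the rack (height (world z) of tongs_grip above 0.04 m and contact force between the fingers and tongs_left above 0.3 N and contact force between the fingers and tongs_right above 0.3 N and distance of round_toast from where it was at the start of the episode below 0.015 m), for 0.2 s.
2. the blades stand on either side of the round-topped slice, still in the rack, at least 10 mm past its end (distance of round_toast from where it was at the start of the episode below 0.015 m and ((x of tongs_left_tip in the frame of round_toast_center between -0.04 and 0 m and x of tongs_right_tip in the frame of round_toast_center between -0.04 and 0 m and y of tongs_left_tip in the frame of round_toast_center between 0.005 and 0.025 m and y of tongs_right_tip in the frame of round_toast_center between -0.025 and -0.005 m and z of tongs_left_tip in the frame of round_toast_center below 0.05 m) or (x of tongs_left_tip in the frame of round_toast_center between 0 and 0.04 m and x of tongs_right_tip in the frame of round_toast_center between 0 and 0.04 m and y of tongs_left_tip in the frame of round_toast_center between -0.025 and -0.005 m and y of tongs_right_tip in the frame of round_toast_center between 0.005 and 0.025 m and z of tongs_left_tip in the frame of round_toast_center below 0.05 m))), for 0.1 s.
3. the slice is lifted clear of the rack, pinched between both blades (height (world z) of round_toast_center above 0.135 m and contact force between each of tongs_left, tongs_right and round_toast above 0.5 N and contact force between round_toast and toast_rack below 0.05 N), for 0.1 s.
At the end, for the whole second after the job is handed in: Fingers grip both tong arms and both blades alone carry the round-topped slice, still, leaning under 25 degrees, its centre within 50 mm of the plate's centre, lower edge 40 to 185 mm above the plate; other slices and rack within 20 mm of their start; jam jar and pepper within 30 mm (horizontal distance between round_toast_center and plate below 0.05 m and height (world z) of round_toast between 0.055 and 0.2 m and angle between round_toast_center's own z axis and vertical below 0.45 rad and contact force between each of tongs_left, tongs_right and round_toast above 0.5 N and contact force between the fingers and tongs_left above 0.5 N and contact force between the fingers and tongs_right above 0.5 N and contact force between round_toast and the arm below 0.05 N and contact force between round_toast and plate below 0.05 N and contact force between round_toast and toast_rack below 0.05 N and linear speed of round_toast below 0.03 m/s and distance of each of square_toast_a_center, square_toast_b_center, toast_rack from where it was at the start of the episode below 0.02 m and distance of each of jam_jar, pepper from where it was at the start of the episode below 0.03 m); the arm keeps its last pose, push and grip.
It fails at once if the fingers touch a slice of toast (contact force between the fingers and round_toast above 0.5 N).
It fails at once if another slice or the rack is displaced by more than 25 mm (distance of any of square_toast_a_center, square_toast_b_center, toast_rack from where it was at the start of the episode above 0.025 m).
It fails at once if the jam jar or pepper pot is displaced by more than 30 mm (distance of any of jam_jar, pepper from where it was at the start of the episode above 0.03 m).
It also fails if it takes over 54 s, if anything falls off the work surface, if the arm or the gripper's body presses on something with over 40 N, if the wrist force passes 120 N, or if a joint passes its speed limit or range.

## Working session

There is one attempt and no reset: what is moved stays moved. The work goes in short steps, Python scripts to look and compute and a shell command to move; the robot and the scene stay as the last step left them, time stands still between calls to the robot, and variables do not carry over. Pictures are saved under pics/ and viewed, at most 10 in all, crops included, and the job is handed in when it is done.

```bash
ls; mkdir -p pics
python3 - <<'E'
from workcell import env, eyes
import cv2,numpy as np
print(env.get_state(), env.pinch_z)
for n in("top","side"):
    p,d=eyes.read_camera(n); cv2.imwrite(f"pics/{n}0.png",p[:,:,::-1]); np.save(f"{n}0.npy",d)
    print(n,eyes.calibration(n))
E
```

```text
pics
{'clock': 0.0, 'joint_pos': array([1.17237594e+00, 3.14017024e-01, 4.49888441e-02, 1.30362545e+00,
       1.79832910e-05, 1.43118506e+00]), 'qvel': array([-1.09604798e-03,  1.07335833e-03,  8.16210455e-05, -5.32415175e-05,
        1.47347310e-04, -6.05643515e-04]), 'tau': array([-9.73244059e-04, -4.80634725e+01,  2.98527986e+01,  1.94771856e-02,
       -9.81827611e-05, -1.55390291e-05]), 'tcp_pos': array([0.14696739, 0.55536636, 0.23040347]), 'orientation': array([-2.55487180e-04,  1.29043658e-01,  9.91638478e-01, -8.92858462e-04]), 'wrist_force': array([ 0.21807589, -0.11610621, -0.08041195]), 'ft_torque': array([0.03100954, 0.07127187, 0.01601733]), 'grip_force': 0.0, 'finger_gap': 0.08546332437228019} 0.0187
top {'fx': 492.5946836869035, 'fy': 492.5946836869035, 'cx': 322.12749703406456, 'cy': 240.6593611390282, 'R': array([[-0.00795251, -0.99990388,  0.01135767],
       [-0.99539578,  0.00683069, -0.09560635],
       [ 0.09551958, -0.01206568, -0.99535442]]), 't': array([-0.02418732,  0.5240847 ,  0.90380362])}
side {'fx': 477.0651082329503, 'fy': 477.0651082329503, 'cx': 322.6397168640193, 'cy': 242.32769441584242, 'R': array([[-0.99648915, -0.08223764, -0.01569524],
       [-0.02761425,  0.49982524, -0.86568596],
       [ 0.07903685, -0.86221325, -0.50034136]]), 't': array([0.52814504, 0.10222505, 0.88381202])}
```

View pics/top0.png

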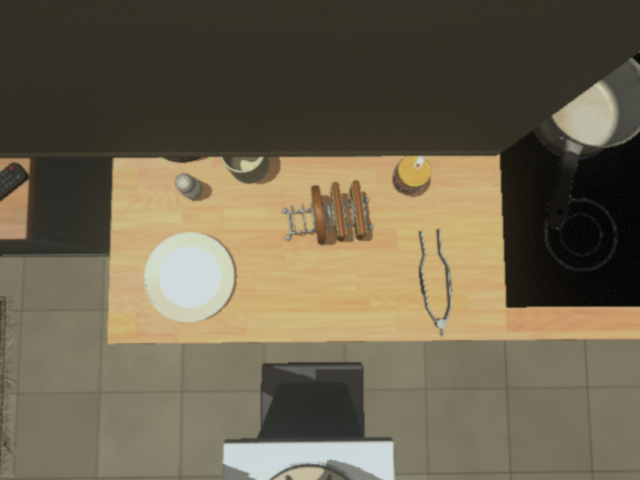

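View pics/side0.png

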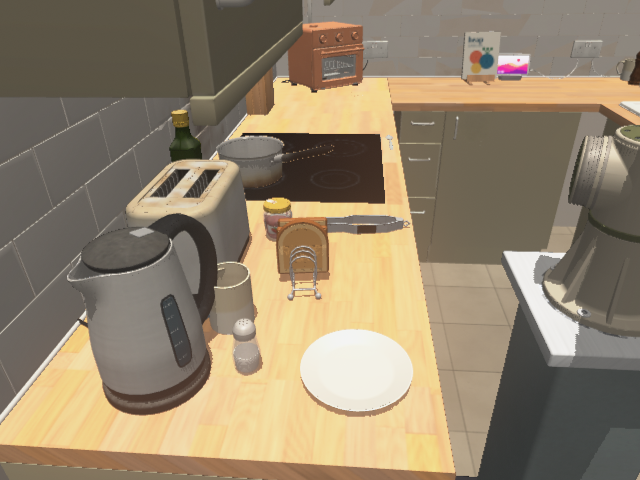

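The top view shows the plate at (190,277), rack around (330,212) with the round slice leftmost at about (319,214), jam lid (413,170), pepper (187,185), tongs from blade tips (421,231)/(437,231) to hinge (441,323). The side view confirms the round slice is nearest the plate. Next I enlarge the top view.

```bash
cat > h.py <<'E'
from workcell import env, eyes
import cv2,numpy as np
def px(n,u,v,z):  # world point on plane height z
    c=eyes.calibration(n);R=c["R"];t=c["t"]
    r=R.T@np.array([(u-c["cx"])/c["fx"],(v-c["cy"])/c["fy"],1]);o=-R.T@t
    return o+r*(z-o[2])/r[2]
def cloud(n,d):
    c=eyes.calibration(n);v,u=np.mgrid[:480,:640]
    P=np.stack([(u-c["cx"])/c["fx"]*d,(v-c["cy"])/c["fy"]*d,d],-1)
    return (P-c["t"])@c["R"]
def crop(n,u0,v0,w,h,k,name,p=None):
    if p is None:p,_=eyes.read_camera(n)
    im=cv2.resize(p[v0:v0+h,u0:u0+w,::-1],None,fx=k,fy=k,interpolation=cv2.INTER_CUBIC)
    for i in range(0,w,20):cv2.putText(im,str(u0+i),(i*k,8),0,.3,(0,0,255));cv2.line(im,(i*k,10),(i*k,16),(0,0,255))
    for i in range(0,h,20):cv2.putText(im,str(v0+i),(0,i*k+4),0,.3,(0,0,255));cv2.line(im,(22,i*k),(28,i*k),(0,0,255))
    cv2.imwrite(f"pics/{name}.png",im)
E
python3 - <<'E'
from h import *
p=cv2.imread("pics/top0.png")[:,:,::-1]
crop("top",270,150,200,195,4,"c1",np.hstack([p]))
im=cv2.imread("pics/c1.png");cv2.imwrite("pics/c1.png",cv2.resize(im,(610,595)))
d=np.load("top0.npy");P=cloud("top",d)
for nm,(a,b,c,e) in dict(rack=(285,375,175,250),tongs=(410,460,225,340)).items():
    Q=P[c:e,a:b].reshape(-1,3)
    if nm=="rack":
        for lo,hi in((.117,.15),(.098,.108)):
            s=Q[(Q[:,2]>lo)&(Q[:,2]<hi)];print(nm,lo,len(s),s.min(0).round(3) if len(s) else 0,s.max(0).round(3) if len(s) else 0)
        for lo,hi in((.117,.15),):
            s=Q[(Q[:,2]>lo)]
    else:
        s=Q[Q[:,2]>.012];print(nm,len(s),s.min(0),s.max(0),np.median(s[:,2]))
for u,v,z in((190,277,.016),(413,170,.084),(187,185,.09),(243,163,.1)):print(px("top",u,v,z).round(3))
# cabinet height
print("cab",P[100,[100,320,450]].round(3),P[150,320].round(3),P[156,320].round(3))
E
```

```text
rack 0.117 383 [ 0.528 -0.032  0.117] [ 0.606 -0.01   0.138]
rack 0.098 799 [ 0.519 -0.104  0.098] [ 0.624 -0.01   0.108]
tongs 664 [ 0.34335689 -0.27081581  0.01201373] [ 0.54690838 -0.01685985  0.94998547] 0.022227945963311367
[0.458 0.222 0.016]
[ 0.645 -0.191  0.084]
[0.618 0.211 0.09 ]
[0.655 0.111 0.1  ]
cab [[ 0.576  0.143  0.593]
 [ 0.576 -0.02   0.591]
 [ 0.576 -0.119  0.591]] [ 0.576 -0.021  0.456] [ 0.576 -0.022  0.431]
```

View pics/c1.png

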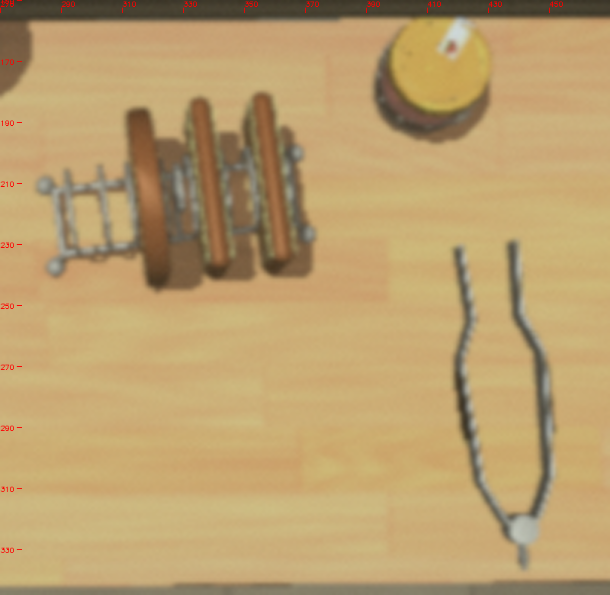

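Enlarged: round slice runs (315,187)→(322,244), square slices right of it ((335,183)→(342,236), (356,181)→(361,237)), tongs tips (420.5,231.6)/(438.2,229.3), hinge (441.5,323).

Run:
```python
from h import *
d=np.load("top0.npy");P=cloud("top",d)
def line(s,nm):
    m=s[:,:2].mean(0);w,V=np.linalg.eigh(np.cov((s[:,:2]-m).T));a=V[:,1]*np.sign(V[0,1])
    q=(s[:,:2]-m)@np.c_[a,[-a[1],a[0]]];lo,hi=np.percentile(q,1,0),np.percentile(q,99,0)
    c=m+np.c_[a,[-a[1],a[0]]]@((lo+hi)/2)
    print(nm,len(s),"c",c.round(4),"yaw",np.degrees(np.arctan2(a[1],a[0])).round(2),"ext",(hi-lo).round(4))
for nm,(a,b,lo,hi) in dict(round=(308,329,.085,.14),sqA=(330,346,.096,.108),sqB=(351,367,.096,.108)).items():
    Q=P[178:250,a:b].reshape(-1,3);s=Q[(Q[:,2]>lo)&(Q[:,2]<hi)];line(s,nm)
    if nm=="round":
        for l in np.arange(.09,.138,.008):
            t=s[abs(s[:,2]-l)<.004]; line(t,f" z{l:.3f}")
L=px("top",420.5,231.6,.02);Rr=px("top",438.2,229.3,.02);H=px("top",441.5,323.1,.022)
M=(L+Rr)/2;a=M-H;print("tips",L,Rr,np.linalg.norm(L-Rr),"hinge",H,"len",np.linalg.norm(a),"yaw",np.degrees(np.arctan2(a[1],a[0])))
a/=np.linalg.norm(a);print("grip",H+.08*a,M-.098*a)
# rack feet
F=[px("top",270+u/3.05,150+v/3.05,.01) for u,v in((44,185),(56,267),(296,153),(308,234))];print("feet",np.array(F).round(3),np.mean(F,0))
# tongs
Q=P[225:340,410:460].reshape(-1,3);s=Q[(Q[:,2]>.014)&(Q[:,2]<.03)];line(s,"tongs")
```

```text
round 529 c [ 0.5665 -0.0258] yaw 6.57 ext [0.0946 0.0248]
 z0.090 14 c [ 0.5634 -0.0246] yaw 7.69 ext [0.0898 0.0276]
 z0.098 25 c [ 0.5671 -0.0267] yaw 2.58 ext [0.0969 0.0239]
 z0.106 46 c [ 0.5668 -0.0258] yaw 5.44 ext [0.0929 0.0258]
 z0.114 61 c [ 0.5674 -0.0209] yaw 7.24 ext [0.0851 0.015 ]
 z0.122 104 c [ 0.5678 -0.0211] yaw 7.02 ext [0.0731 0.0149]
 z0.130 222 c [ 0.568  -0.0212] yaw 7.32 ext [0.0544 0.0143]
 z0.138 47 c [ 0.5693 -0.0209] yaw 2.97 ext [0.0277 0.0106]
sqA 439 c [ 0.5718 -0.0541] yaw 6.69 ext [0.0951 0.0198]
sqB 446 c [ 0.5749 -0.0927] yaw 7.16 ext [0.0943 0.0145]
tips [ 0.5404411  -0.21562406  0.02      ] [ 0.54462746 -0.24956005  0.02      ] 0.034193231023969255 hinge [ 0.36798603 -0.24985232  0.022     ] len 0.17541097425618665 yaw 5.647354637523721
grip [ 0.44759257 -0.2419804   0.02108786] [ 0.44501627 -0.24223516  0.02111738]
feet [[ 0.584  0.044  0.01 ]
 [ 0.532  0.036  0.01 ]
 [ 0.603 -0.116  0.01 ]
 [ 0.552 -0.122  0.01 ]] [ 0.56770932 -0.03948202  0.01      ]
tongs 587 c [ 0.4471 -0.2422] yaw 5.37 ext [0.1927 0.054 ]
```

```bash
python3 -m jog '[0.5,-0.5,0,0,0,0.05,0.6, 1,-1,0,0,0,0.113,0.6, 1,-1,0,0,0,0.113,0.6, 1,-1,0,0,0,0.113,0.6, 1,-1,0,0,0,0.113,0.6, 1,-1,0,0,0,0.113,0.6, 1,-1,0,0,0,0.113,0.6]'; python3 -m jog '[0.5,-1,0,0,0,0,0.6, 0.5,-1,0,0,0,0,0.6, 0.5,-1,0,0,0,0,0.6, 0.5,-1,0,0,0,0,0.6, 0.5,-1,0,0,0,0,0.6]'; python3 -m jog '[0,-1,0,0,0,0,0.6, 0,-1,0,0,0,0,0.6, 0,-1,0,0,0,0,0.6, 0,-1,0,0,0,0,0.6, 0,-1,0,0,0,0,0.6]'; python3 -m jog '[0,-1,0,0,0,0,0.6, 0,-1,0,0,0,0,0.6, 0,-1,0,0,0,0,0.6, 0,-1,0,0,0,0,0.6, 0,-1,0,0,0,0,0.6, 0,-1,0,0,0,0,0.6, 0,-1,0,0,0,0,0.6]'; python3 -c "
from h import *
s=env.get_state();print(s['joint_pos'],s['tcp_pos'],s['wrist_force'])
q=s['orientation'];from scipy.spatial.transform import Rotation as R
print(R.from_quat(q,scalar_first=True).as_matrix().round(4))"
```

```text
clock: 0.68
tcp_pos: [0.3477, 0.3543, 0.2311]
orientation: [-0.0, -0.048, 0.999, -0.0]
wrist_force: [1.1, 0.7, -0.6]
finger_gap: 0.0681
grip_force: 0.0
clock: 1.1
tcp_pos: [0.4404, 0.1677, 0.2311]
orientation: [-0.0, -0.048, 0.999, 0.0]
wrist_force: [0.8, -0.0, -0.2]
finger_gap: 0.0688
grip_force: 0.0
clock: 1.52
tcp_pos: [0.4395, -0.0328, 0.2311]
orientation: [-0.0, -0.047, 0.999, -0.0]
wrist_force: [0.1, -0.5, -0.3]
finger_gap: 0.068
grip_force: 0.0
clock: 2.1
tcp_pos: [0.4396, -0.2319, 0.2306]
orientation: [-0.001, -0.046, 0.999, 0.001]
wrist_force: [-0.6, 0.7, -0.0]
finger_gap: 0.0682
grip_force: 0.0
[-6.47141202e-01  1.63804552e-01 -1.49953068e-01  1.25855984e+00
  2.27926588e-04 -7.39558525e-01] [ 0.43964126 -0.23187814  0.23055949] [-0.59921632  0.70644984 -0.03788854]
[[-0.9957 -0.0923 -0.0011]
 [-0.0923  0.9957  0.0011]
 [ 0.001   0.0012 -1.    ]]
```

```bash
python3 -m jog '[0.033,-0.051,-0.2,0,0,0,0.6, 0.033,-0.051,-0.5,0,0,0,0.6, 0.033,-0.051,-0.8,0,0,0,0.6, 0.033,-0.051,-0.97,0,0,0,0.6, 0.033,-0.051,-0.97,0,0,0,0.6, 0.033,-0.051,-0.97,0,0,0,0.6, 0.033,-0.051,-0.97,0,0,0,0.6, 0.033,-0.051,-0.97,0,0,0,0.6]'; python3 -c "
from h import *
crop('top',370,200,130,140,4,'g1')"
```

```text
clock: 2.77
tcp_pos: [0.4479, -0.2403, 0.039]
orientation: [0.001, -0.049, 0.999, -0.0]
wrist_force: [0.3, -0.1, 0.7]
finger_gap: 0.0683
grip_force: 0.0
```

View pics/g1.png

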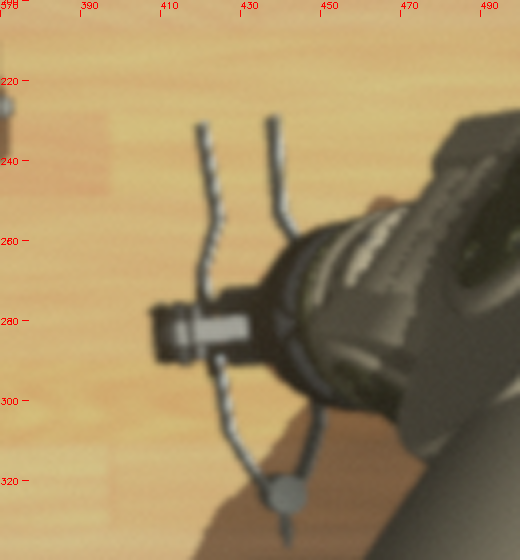

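The gripper straddles the tongs' pad section (left finger at about (413,283)), tongs undisturbed. Descend.

```bash
python3 -m jog '[-0.005,-0.005,-0.08,0,0,0,0.6, -0.005,-0.005,-0.14,0,0,0,0.6, -0.005,-0.005,-0.17,0,0,0,0.6, -0.005,-0.005,-0.17,0,0,0,0.6, -0.005,-0.005,-0.17,0,0,0,0.6, -0.005,-0.005,-0.17,0,0,0,0.6]'; python3 -c "
from h import *
print(np.mean([env.get_state()['tcp_pos'] for _ in range(3)],0),env.pinch_z,env.get_state()['joint_pos'])"
```

```text
clock: 3.32
tcp_pos: [0.4467, -0.2421, 0.0047]
orientation: [0.001, -0.048, 0.999, -0.001]
wrist_force: [0.1, -0.8, 0.1]
finger_gap: 0.0686
grip_force: 0.0
[ 0.44673883 -0.24213714  0.0046757 ] 0.0187 [-6.54824092e-01  3.72368713e-01 -4.77110235e-01  7.19088830e-01
  6.81392014e-05 -7.51104655e-01]
```

```bash
python3 -m jog '[0,0,-0.02,0,0,0,0.6, 0,0,-0.035,0,0,0,0.6, 0,0,-0.035,0,0,0,0.6, 0,0,-0.035,0,0,0,0.6, 0,0,-0.035,0,0,0,0.4, 0,0,-0.035,0,0,0,0.3, 0,0,-0.035,0,0,0,0.25, 0,0,-0.035,0,0,0,0.2, 0,0,-0.035,0,0,0,0.2, 0,0,-0.035,0,0,0,0.2]' 40
```

```text
clock: 4.15
tcp_pos: [0.4463, -0.2418, -0.0031]
orientation: [0.001, -0.048, 0.999, -0.0]
wrist_force: [-0.3, 0.2, 5.2]
finger_gap: 0.0514
grip_force: 6.7
```

```bash
python3 -m jog '[0,0,0.05,0,0,0,0.2, 0,0,0.15,0,0,0,0.2, 0,0,0.3,0,0,0,0.2, 0,0,0.45,0,0,0,0.2, 0,0,0.6,0,0,0,0.2, 0,0,0.75,0,0,0,0.2, 0,0,0.8,0,0,0,0.2, 0,0,0.8,0,0,0,0.2, 0,0,0.8,0,0,0,0.2, 0,0,0.8,0,0,0,0.2, 0,0,0.8,0,0,0,0.2]'
python3 - <<'E'
from h import *
p,d=eyes.read_camera("top");crop('top',370,180,130,150,4,'g2',p)
P=cloud("top",d);Q=P[180:250,370:500].reshape(-1,3)
s=Q[(Q[:,2]>.12)&(Q[:,2]<.22)&(Q[:,1]<-.18)];print(len(s),s.min(0),s.max(0))
E
```

```text
clock: 5.07
tcp_pos: [0.4446, -0.2406, 0.1542]
orientation: [-0.002, -0.048, 0.999, 0.001]
wrist_force: [0.0, -0.2, -0.8]
finger_gap: 0.0512
grip_force: 5.1
343 [ 0.49420516 -0.25101547  0.15528097] [ 0.54541096 -0.21581477  0.18334254]
```

View pics/g2.png

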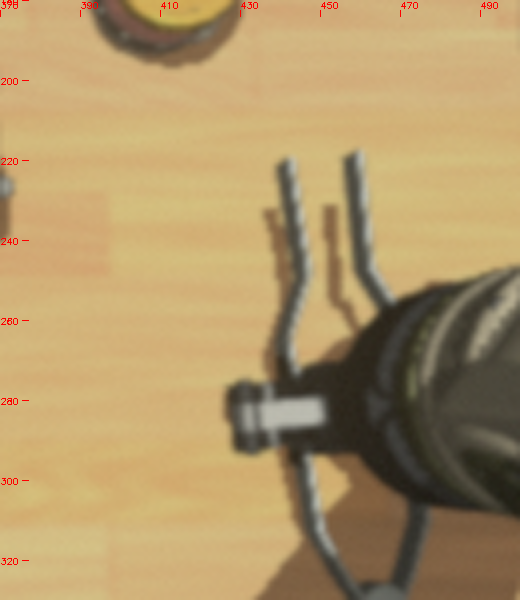

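Tongs are held, blades forward with tips at about (441,221) and (458,219). Now compute tip offsets relative to the TCP and the approach shift.

Run:
```python
from h import *
p,d=eyes.read_camera("top");P=cloud("top",d);Q=P[180:265,425:480].reshape(-1,3)
s=Q[(Q[:,2]>.12)&(Q[:,2]<.22)]
for x in np.arange(.49,.55,.01):
    t=s[abs(s[:,0]-x)<.005];print(x.round(3),len(t),np.percentile(t[:,2],[50,90]).round(4) if len(t) else 0)
L=px("top",441.2,220.5,.18);R=px("top",458.3,218.8,.18);M=(L+R)/2
T=np.mean([env.get_state()['tcp_pos'] for _ in range(3)],0)
print(L,R,np.linalg.norm(L-R),"off",M-T,np.degrees(np.arctan2((M-T)[1],(M-T)[0])),"tcp",T, env.get_state()['orientation'])
```

```text
0.49 73 [0.174  0.1812]
0.5 69 [0.1729 0.1812]
0.51 72 [0.1746 0.1814]
0.52 67 [0.1747 0.1812]
0.53 67 [0.1731 0.1815]
0.54 61 [0.1734 0.1815]
0.55 3 [0.1785 0.1801]
[ 0.53976595 -0.21470884  0.18      ] [ 0.54230476 -0.24192444  0.18      ] 0.027333756649762064 off [0.09615618 0.0125024  0.02540095] 7.408140871928584 tcp [ 0.44487917 -0.24081904  0.15459905] [-0.00125928 -0.04807372  0.99884237  0.00111498]
```

```bash
python3 -m jog '[-0.1,0.1,0,0,0,0.009,0.2, -0.2,0.25,0,0,0,0.009,0.2, -0.285,0.4,0,0,0,0.009,0.2, -0.285,0.55,0,0,0,0.009,0.2, -0.285,0.7,0,0,0,0.009,0.2, -0.285,0.85,0,0,0,0.009,0.2, -0.285,0.97,0,0,0,0.009,0.2, -0.285,0.97,0,0,0,0.009,0.2, -0.285,0.97,0,0,0,0.009,0.2, -0.285,0.97,0,0,0,0.009,0.2]'; python3 -m jog '[0,0,-0.1,0,0,0,0.2, 0,0,-0.2,0,0,0,0.2, 0,0,-0.3,0,0,0,0.2, 0,0,-0.4,0,0,0,0.2, 0,0,-0.46,0,0,0,0.2, 0,0,-0.46,0,0,0,0.2, 0,0,-0.46,0,0,0,0.2, 0,0,-0.46,0,0,0,0.2]'
python3 - <<'E'
from h import *
p,d=eyes.read_camera("top");crop('top',280,170,100,130,5,'a1',p);cv2.imwrite("pics/a1_raw.png",p[:,:,::-1]);np.save("a1.npy",d)
print(np.mean([env.get_state()['tcp_pos'] for _ in range(3)],0))
im=cv2.imread("pics/a1.png");cv2.imwrite("pics/a1.png",im[:600])
E
```

```text
clock: 6.0
tcp_pos: [0.3888, -0.0476, 0.1559]
orientation: [-0.0, -0.062, 0.998, -0.0]
wrist_force: [-0.4, -0.7, -1.3]
finger_gap: 0.0514
grip_force: 5.1
clock: 6.67
tcp_pos: [0.3894, -0.0483, 0.0649]
orientation: [0.0, -0.062, 0.998, -0.0]
wrist_force: [0.1, -0.2, -0.7]
finger_gap: 0.0513
grip_force: 5.1
[ 0.38966421 -0.04828434  0.06513118]
```

View pics/a1.png

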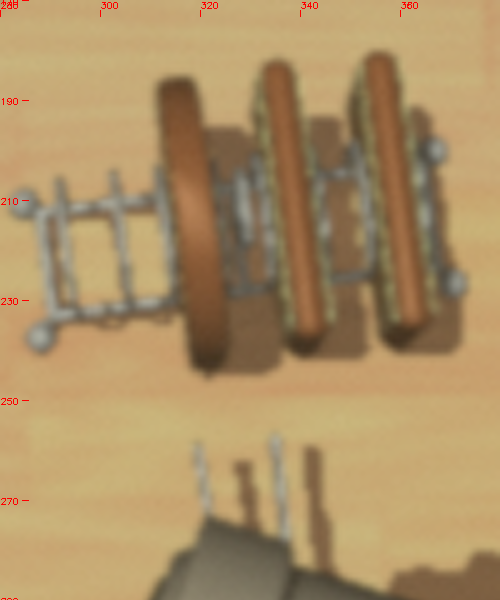

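Tips are at (319.5,258.5) and (335,257); slice near end at about (321.5,244), neighbour slice end (340,240).

Run:
```python
from h import *
L=px("top",319.3,258.7,.0915);R=px("top",335,257.2,.0915);M=(L+R)/2
P=cloud("top",np.load("a1.npy"));Q=P[180:250,306:330].reshape(-1,3);s=Q[(Q[:,2]>.11)&(Q[:,2]<.14)]
m=s[:,:2].mean(0);w,V=np.linalg.eigh(np.cov((s[:,:2]-m).T));print("slice",s.mean(0),np.degrees(np.arctan(V[1,1]/V[0,1])))
Q=P[250:275,312:340].reshape(-1,3);t=Q[(Q[:,2]>.05)&(Q[:,2]<.12)];print("blades pts",len(t),t.max(0),np.median(t,0))
E_=px("top",321.5,244,.085);print("end",E_)
c=np.array([.568,-.021]);u=np.array([.9925,.122]);n=np.array([-.122,.9925])
for q in(L,R,M,E_):print(((q[:2]-c)@u).round(4),((q[:2]-c)@n).round(4))
print("axis",np.degrees(np.arctan2((L-R)[1],(L-R)[0]))-90,np.linalg.norm(L-R))
```

```text
slice [ 0.56449297 -0.02133012  0.12680867] 7.192117364206227
blades pts 58 [ 0.49064677 -0.02154993  0.09459839] [ 0.47420191 -0.04950445  0.09135135]
end [ 0.51224821 -0.02619182  0.085     ]
-0.0816 0.0089
-0.0825 -0.0186
-0.082 -0.0048
-0.056 0.0016
axis 5.046212117017092 0.027534552602910742
```

```bash
python3 -m jog '[0,0.025,0,0,0,0,0.2, 0.02,0.03,0,0,0,0,0.2, 0.05,0.033,0,0,0,0,0.2, 0.08,0.035,0,0,0,0,0.2, 0.11,0.04,0,0,0,0,0.2, 0.14,0.043,0,0,0,0,0.2, 0.17,0.047,0,0,0,0,0.2, 0.2,0.05,0,0,0,0,0.2, 0.235,0.0545,0,0,0,0,0.2, 0.235,0.0545,0,0,0,0,0.2, 0.235,0.0545,0,0,0,0,0.2]'
python3 - <<'E'
from h import *
p,d=eyes.read_camera("top");crop('top',290,175,90,100,6,'a2',p);np.save("a2.npy",d)
print(np.mean([env.get_state()['tcp_pos'] for _ in range(3)],0))
E
```

```text
clock: 7.63
tcp_pos: [0.4361, -0.0366, 0.0642]
orientation: [-0.0, -0.062, 0.998, 0.0]
wrist_force: [0.2, -0.7, -0.6]
finger_gap: 0.0511
grip_force: 5.1
[ 0.43562058 -0.03651388  0.06414574]
```

View pics/a2.png

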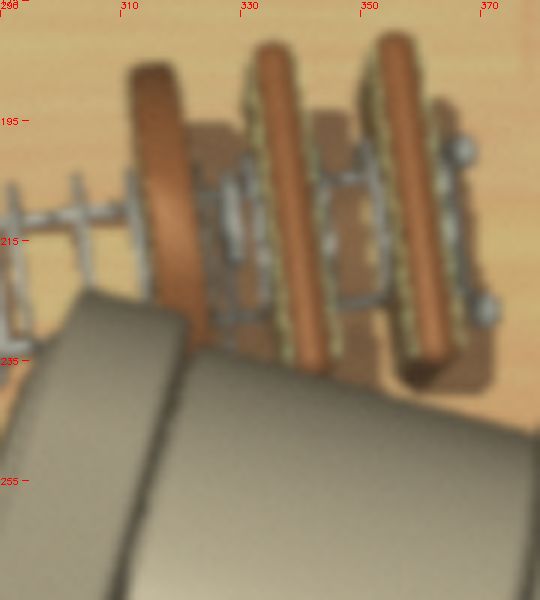

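The arm hides the blades in the top view; slices and rack have not moved. Checking insertion from the side.

```bash
python3 -c "
from h import *
crop('side',250,190,130,120,5,'s2')"
```

```text
(no output)
```

View pics/s2.png

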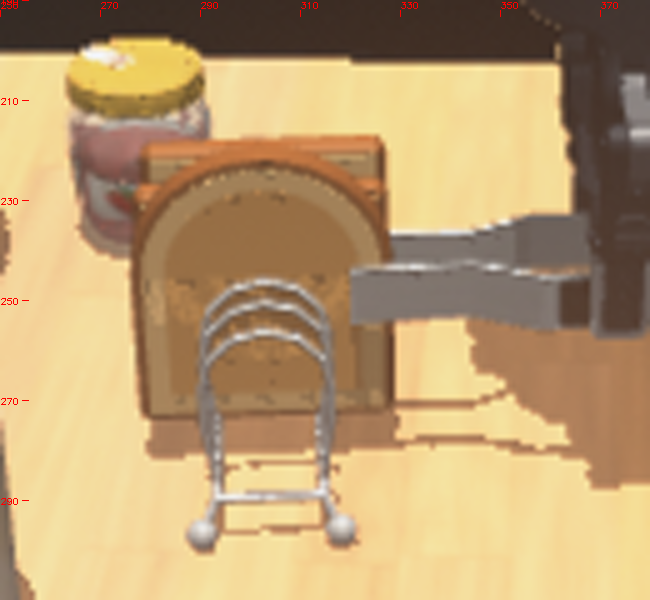

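Left blade tip is at (320.5,249), ~15 mm inside the slice's end edge (328), short of the wire arch; both blades straddle. Go 4 mm deeper and squeeze.

```bash
python3 -m jog '[0.01,0.001,0,0,0,0,0.2, 0.02,0.002,0,0,0,0,0.2, 0.02,0.002,0,0,0,0,0.2, 0.02,0.002,0,0,0,0,0.2, 0.02,0.002,0,0,0,0,0.16, 0.02,0.002,0,0,0,0,0.13, 0.02,0.002,0,0,0,0,0.1, 0.02,0.002,0,0,0,0,0.08, 0.02,0.002,0,0,0,0,0.08]' 40
python3 -m jog '[0,0,0,0,0,0,0.05, 0,0,0,0,0,0,0, 0,0,0,0,0,0,-0.1, 0,0,0,0,0,0,-0.3, 0,0,0,0,0,0,-0.3, 0,0,0,0,0,0,-0.3]' 40
```

```text
clock: 8.48
tcp_pos: [0.4397, -0.0362, 0.0643]
orientation: [-0.0, -0.062, 0.998, 0.0]
wrist_force: [-0.3, -0.7, -1.1]
finger_gap: 0.0463
grip_force: 14.5
clock: 8.98
tcp_pos: [0.4398, -0.0362, 0.0643]
orientation: [-0.0, -0.062, 0.998, 0.0]
wrist_force: [-0.9, 0.1, 0.0]
finger_gap: 0.0456
grip_force: 40.8
```

```bash
python3 -m jog '[0,0,0.02,0,0,0,-0.3, 0,0,0.05,0,0,0,-0.3, 0,0,0.1,0,0,0,-0.3, 0,0,0.15,0,0,0,-0.3, 0,0,0.2,0,0,0,-0.3, 0,0,0.25,0,0,0,-0.3, 0,0,0.3,0,0,0,-0.3, 0,0,0.35,0,0,0,-0.3, 0,0,0.4,0,0,0,-0.3, 0,0,0.45,0,0,0,-0.3, 0,0,0.5,0,0,0,-0.3, 0,0,0.5,0,0,0,-0.3]'; python3 -c "
from h import *
p,d=eyes.read_camera('side');crop('side',240,150,150,140,4,'s3',p)"
```

```text
clock: 9.98
tcp_pos: [0.4412, -0.0365, 0.1667]
orientation: [0.002, -0.062, 0.998, -0.001]
wrist_force: [1.3, 0.1, -0.8]
finger_gap: 0.0454
grip_force: 41.1
```

View pics/s3.png

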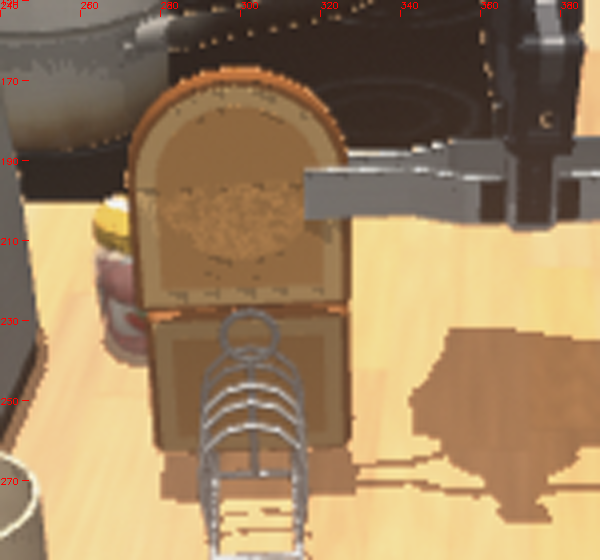

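Slice is upright in the blades, clear of the rack; others in place. Carry to the plate.

```bash
python3 -m jog '[-0.02,0.02,0,0,0,0,-0.3, -0.06,0.06,0,0,0,0,-0.3, -0.12,0.12,0,0,0,0,-0.3, -0.18,0.18,0,0,0,0,-0.3, -0.24,0.24,0,0,0,0,-0.3, -0.3,0.3,0,0,0,0,-0.3, -0.36,0.36,0,0,0,0,-0.3, -0.42,0.42,0,0,0,0,-0.3, -0.48,0.48,0,0,0,0,-0.3, -0.52,0.54,0,0,0,0,-0.3, -0.54,0.58,0,0,0,0,-0.3, -0.54,0.6,0,0,0,0,-0.3]'; python3 -m jog '[0,0.02,0,0,0,0,-0.3, 0,0.06,0,0,0,0,-0.3, 0,0.12,0,0,0,0,-0.3, 0,0.19,0,0,0,0,-0.3, 0,0.26,0,0,0,0,-0.3, 0,0.33,0,0,0,0,-0.3, 0,0.4,0,0,0,0,-0.3, 0,0.47,0,0,0,0,-0.3, 0,0.53,0,0,0,0,-0.3, 0,0.58,0,0,0,0,-0.3, 0,0.61,0,0,0,0,-0.3, 0,0.61,0,0,0,0,-0.3]'
python3 -m jog '[0,0,0,0,0,0,-0.3, 0,0,0,0,0,0,-0.3, 0,0,0,0,0,0,-0.3, 0,0,0,0,0,0,-0.3, 0,0,0,0,0,0,-0.3, 0,0,0,0,0,0,-0.3]'
python3 - <<'E'
from h import *
p,d=eyes.read_camera('top');P=cloud('top',d);cv2.imwrite("pics/f.png",p[:,:,::-1])
s=P[(P[...,2]>.18)&(P[...,2]<.26)&(P[...,0]>.40)&(P[...,0]<.53)&(P[...,1]>.1)&(P[...,1]<.35)]
print(len(s),np.percentile(s,[1,50,99],0))
p,_=eyes.read_camera('side');t=cv2.imread("pics/f.png")
cv2.imwrite("pics/f2.png",cv2.resize(np.hstack([p[:,:,::-1][100:460,160:560],t[100:460,80:480]]),(800,360)))
E
```

```text
clock: 11.03
tcp_pos: [0.33, 0.085, 0.1642]
orientation: [-0.0, -0.063, 0.998, 0.0]
wrist_force: [0.5, -0.3, -1.4]
finger_gap: 0.0454
grip_force: 41.1
clock: 12.03
tcp_pos: [0.3323, 0.2068, 0.1642]
orientation: [0.0, -0.063, 0.998, 0.0]
wrist_force: [-0.3, -0.7, -1.1]
finger_gap: 0.0456
grip_force: 41.1
clock: 12.53
tcp_pos: [0.3319, 0.2055, 0.1644]
orientation: [0.0, -0.062, 0.998, 0.0]
wrist_force: [-0.4, -0.6, -1.3]
finger_gap: 0.0459
grip_force: 41.1
1245 [[0.40207475 0.20528229 0.18065215]
 [0.45572492 0.21657448 0.21581956]
 [0.50569186 0.23048473 0.23534568]]
```

View pics/f2.png

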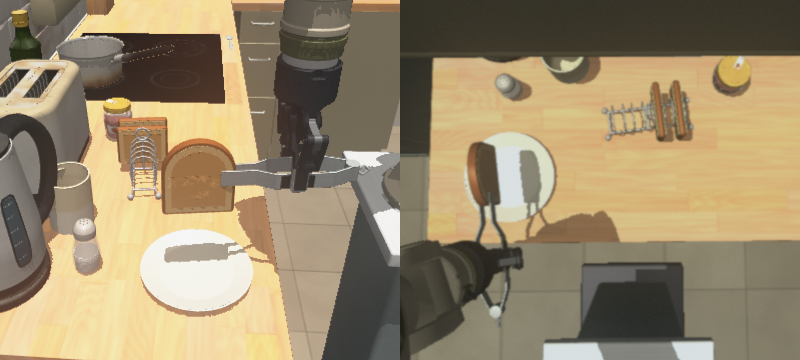

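The slice is held upright over the plate: its centre is near (0.457, 0.218), the plate's at (0.458, 0.222), and its lower edge is about 10 cm above. The rack, the other slices, the jar and the pepper pot are unmoved.

```bash
python3 -c "
from workcell import env
print(env.hand_in())"
```

```text
the job is handed in; nothing more can be done
None
```

I handed the job in with the tongs holding the round-topped slice upright and still, about 5 mm from the plate's centre and about 10 cm above it; the rack, other slices, jam jar and pepper pot looked unmoved in the last pictures, but no verdict came back.

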